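# Seat a keyed tom post in its mount bracket

### The arm

A 7-joint arm with a two-finger parallel gripper is mounted at the origin on the work surface. World frame = base frame: x ahead of the robot, y to its left, z up, the work surface at z = 0. Lengths are in m, angles in rad, forces in N, time in s.
With the tool pointing down it reaches from about 0.4 to 0.85 m from the base axis. Payload 10.4 kg.
Tool frame: the origin (TCP) lies midway between the tips of the shut fingers; the grasp point (between the pads) lies 19 mm behind it; x points along the fingers, y is the direction in which the jaws open and shut, and the axes are right-handed (so a half turn about x gives the same grasp; the last joint's range is limited). The gripper opens to 87 mm and grips with 3 to 60 N. Pads are 19 mm wide; open, the fingers measure 117 mm over their backs; the gripper's body (75 mm by 190 mm) begins 51 mm behind the grasp point.
Start: joints at [-1.353, 0.332, -0.065, 1.46, 0.022, 1.35, -0.088], TCP at [0.149, 0.607, 0.223] pointing down, gripper open.
Joint ranges: [-2.6, 2.6], [-0.5, 2.12], [-1.47, 1.34], [0.16, 2.42], [-1.27, 4.41], [0.06, 2.06], [-2.6, 2.6]. Speed limits (rad/s): [2.22, 2.22, 2.79, 2.79, 3.14, 3.14, 3.14].

### API

Orientations are given as a unit quaternion [x, y, z, w].
In Python, from bench import r gives the robot as it stands.
- The arm moves only by the shell command python3 -m jog 'ROWS' [OPENING] [FORCE]. ROWS is JSON, a list of rows, each an object with "slide": the shift along the tool's x, y, z in cm, a list of three; "roll": the turn about the tool's x in degrees. A call has 1 to 5 rows; each row is the pose to reach, as a shift and turn from the pose measured when the call began, along the tool's axes at that moment; what a row does not reach only later rows make up. A row lasts 1/12 s, in which the tool goes at most 41.7 mm and 7.16 degrees, less where a joint would pass 70% of its speed; a pose out of reach is approached as far as the arm can. A call with a gripper value outside its range is refused whole. OPENING is the closure, from 0 (fully open) to 1 (shut), set as the call begins (- or left out, the last holds). The fingers move at their own pace and stop on an object; FORCE is the grip in N (left out, the last holds). Time passes only in rows, so rows that repeat a pose let the fingers close. It gives the time, the measured TCP pose, the force and the opening at its end, in the units of the state.
- r.read_state(): the state, without advancing time (a new reading comes with each control period).
- r.camera(name): name is "scene" or "side" or "wrist"; returns the picture (384x512x3 uint8, red, green, blue); there is no depth.
- r.camera_info(name): a dict with "intrinsics" (3x3 intrinsics, pixels), "R" (3x3) and "t" (3): a world point X has camera coordinates R X + t; the wrist camera has in their place "hand_eye" (4x4, takes a point from camera to tool coordinates, whose origin is the TCP and whose axes are the tool frame's). Camera axes: x right, y down, z forward; pixel columns grow to the right and rows downward; lengths in m; the calibration is good to about 2 mm. A picture is of the moment at which its call begins: read the wrist's pose just before it. camera_info takes no time and is no camera call.
- r.close_job(): hands the job in, once; it reports no verdict.
The state is a dict: "time": time; "joint_positions": joint angles; "joint_vel": joint speeds; "joint_torque": joint torques, N m; "ee_pos": TCP position; "eef_rot": TCP orientation; "ft_force": force on the tool from outside, world axes, zero at the start; "torque": the same for the moment, N m; "width": finger opening in m.
Only numpy, scipy, OpenCV 4.12 (cv2) and the standard library are available. Lean on these libraries where they do the work, as an engineer would, in place of code of your own. Each camera call takes 0.05 s, during which the arm holds its last target.

### The job

Take the chrome tom post with the memory-lock collar out of the wooden rack and push its lower end into the bore of the chrome bracket on the sliding fixture block, turning it until the tongue under the collar slips into the notch in the bracket's rim and the collar sits fully home. Finish while still gripping the post and pressing it down firmly, as if the wing bolt were about to be tightened: do not let go. Leave the black post and the loose lug, spur tip and tension rod where they are.

Things in the scene. Friction and masses are not known exactly. Their poses are not given: they have to be found in the camera images.
- post: Chrome tube, 22.2 mm diameter, 163 mm long, 0.2 to 0.3 kg, upright in one of the rack's holes. Origin: centre of its lower end; z runs up the tube, x points to the tongue's side. The lowest 4 mm taper to 16 mm diameter. Grey collar, 34 mm diameter, 55 to 73 mm above the lower end, with small ears to 24 mm off axis on the -x side; the bare tube above it is for gripping.
- post_seat (a point): Point on the post's axis in the plane of the collar's underside, 55 mm above the lower end. Axes as post. Home means this point is at bracket_mouth and the two x axes point the same way; from the start that is a turn of at most 1.4 rad.
- post_key (a point): Tip of the collar's one tongue (the key): it hangs 9 mm below the collar on the post's +x side, 11.5 to 17 mm off the axis, 8 mm wide, half-round at its tip. This point: lowest point, 14 mm off axis, 46 mm above the lower end. A dark line on the collar runs above the tongue.
- bracket: Chrome upright sleeve bolted on the fixture block: 40 mm outside, bore 24 mm, 60 mm tall, bore 56 mm deep, open at the top. Origin: centre of its underside, 34 mm above the counter; z up. A wing bolt sticks out 43 mm on its -x side, 30 mm below the rim. The block slides on the brass track (along the bracket's y) only if pushed sideways with more than about 15 N.
- bracket_mouth (a point): Centre of the bracket's rim, on the bore axis, 94 mm above the counter. Axes as bracket. The one notch, 11 mm wide and 11 mm deep, is cut through the rim on the +x side. Elsewhere the tongue rides on the rim with the collar 9 mm too high. Pressing firmly means about 10 N.
- rack: Fixed wooden block 75 x 200 x 36 mm with two blind holes, 25 mm diameter, 31 mm deep, 50 mm either side of its middle along its y axis. Origin: centre of its underside. A post stands in each hole on its floor, 5 mm above the counter; the posts' tops are 168 mm above the counter.
- plain_post: Black post, same tube size (22.2 mm diameter, 163 mm long, 0.2 kg) without collar or tongue, in the rack's other hole, to be left alone. Origin: centre of its lower end.
- tube_lug: Gold tube lug lying on its two feet, 98 mm long along its y axis, 26 mm high. Bystander. Origin: centre of its underside.
- spur_tip: Chrome spur tip, a pointed cone 24 mm in diameter and 44 mm high standing on its base. Bystander. Origin: centre of its base.
- tension_rod: Steel tension rod lying on the counter, 116 mm long along its y axis, 6 mm thick with a 14 mm flange. Bystander. Origin: under its middle, on the counter.
Mind the look-alikes: they are no part of the job. Several things have the shape of the post; the one meant has the colours described above.

How it is judged:
By the outcome, as a careful person would: the job done as asked, in the order asked, and still so for the second after the job is handed in, while the arm keeps its last pose, push and grip.
It also fails if it takes over 38 s, if anything falls off the work surface, if the arm or the gripper's body presses on something with over 40 N, if the wrist force passes 120 N, or if a joint passes its speed limit or range.

## Working session

There is one attempt and no reset: what is moved stays moved. The work goes in short steps, Python scripts to look and compute and a shell command to move; the robot and the scene stay as the last step left them, time stands still between calls to the robot, and variables do not carry over. Pictures are saved under pics/ and viewed, and the job is handed in when it is done.

```bash
mkdir -p pics; ls
python3 - <<'E'
from bench import r
import cv2,numpy as np
s=r.read_state(); print(s)
for n in("scene","side","wrist"):
    im=r.camera(n); cv2.imwrite(f"pics/{n}0.png",im[:,:,::-1]); 
    i=r.camera_info(n); print(n,{k:np.round(v,4).tolist() if not isinstance(v,str) else v for k,v in i.items()})
E
```

```text
pics
{'time': 0.0, 'joint_positions': array([-1.352614  ,  0.33288421, -0.06469231,  1.46096095,  0.02164014,
        1.34990962, -0.08853248]), 'joint_vel': array([-5.33886341e-04,  1.44351100e-04, -5.21993743e-06, -1.65945223e-04,
       -6.42762557e-04,  3.84910574e-04,  7.05652852e-04]), 'joint_torque': array([ 7.30803677e-04, -6.23251033e+01,  2.47673539e-02, -3.89901531e+01,
       -6.14797790e-02,  3.99879366e-02,  1.92003822e-04]), 'ee_pos': array([0.14896824, 0.60657542, 0.22173686]), 'eef_rot': array([ 0.08440957,  0.7020112 , -0.08544489,  0.70196473]), 'ft_force': array([-0.13589371, -0.12706806,  0.59126325]), 'torque': array([-0.02062077,  0.01411014, -0.02195179]), 'width': 0.08713874360098448}
scene {'intrinsics': [[454.6856, 0.0, 256.0276], [0.0, 454.6856, 193.3863], [0.0, 0.0, 1.0]], 'R': [[0.6549, 0.7555, -0.0183], [0.5645, -0.5051, -0.6528], [-0.5025, 0.4172, -0.7573]], 't': [-0.4938, -0.2644, 1.2959]}
side {'intrinsics': [[391.3058, 0.0, 249.2135], [0.0, 391.3058, 200.0713], [0.0, 0.0, 1.0]], 'R': [[0.8756, -0.483, -0.0082], [-0.3129, -0.5541, -0.7714], [0.368, 0.678, -0.6363]], 't': [-0.4876, 0.3274, 0.7037]}
wrist {'intrinsics': [[319.504, 0.0, 249.6484], [0.0, 319.504, 191.2378], [0.0, 0.0, 1.0]], 'hand_eye': [[-0.0002, -0.2411, 0.9705, -0.1627], [1.0, -0.0002, 0.0002, 0.0012], [0.0001, 0.9705, 0.2411, -0.0655], [0.0, 0.0, 0.0, 1.0]]}
```

View pics/scene0.png

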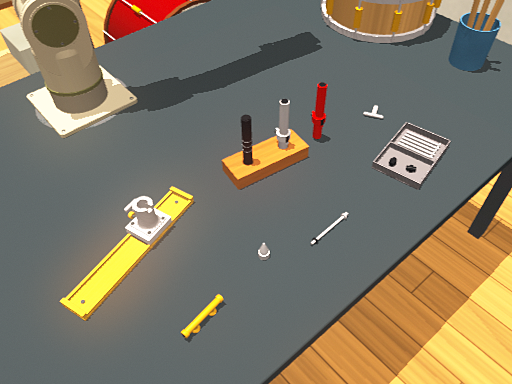

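View pics/side0.png

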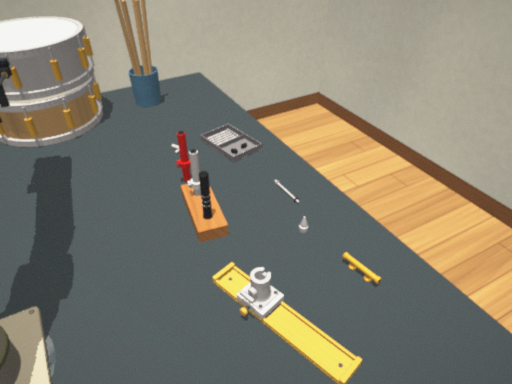

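View pics/wrist0.png

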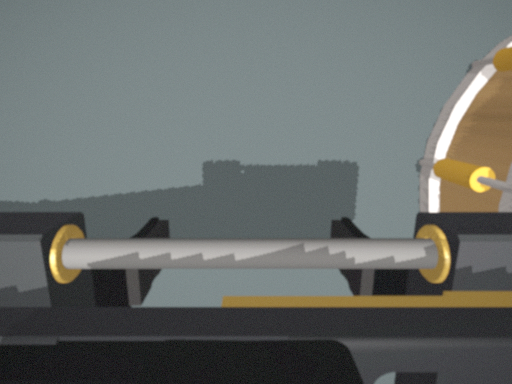

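Run:
```python
import cv2,numpy as np
a=cv2.imread("pics/scene0.png");b=cv2.imread("pics/side0.png")
z=lambda im,x,y,w,h:cv2.resize(im[y:y+h,x:x+w],(400,300),interpolation=cv2.INTER_CUBIC)
o=np.vstack([np.hstack([z(a,222,75,120,90),z(a,110,180,80,60)]),np.hstack([z(b,150,120,120,90),z(b,220,255,80,60)])])
cv2.imwrite("pics/crop0.png",o)
```

```text
(no output)
```

View pics/crop0.png

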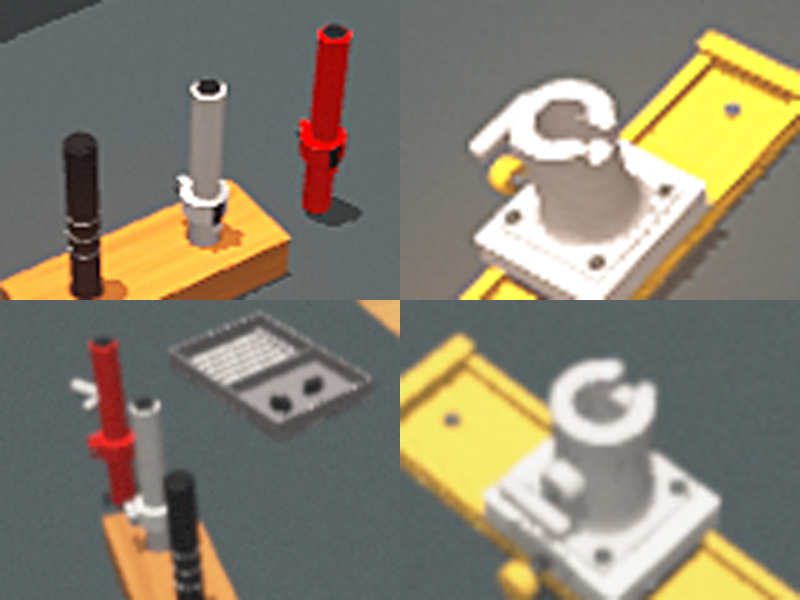

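```bash
cat > h.py <<'E'
from bench import r
import numpy as np,cv2
from scipy.spatial.transform import Rotation as Ro
def cam(n,s=None):
    i=r.camera_info(n);K=np.array(i["intrinsics"])
    if n!="wrist": R=np.array(i["R"]);t=np.array(i["t"]);return K,R.T,-R.T@t
    s=s or r.read_state();H=np.array(i["hand_eye"]);Rt=Ro.from_quat(s["eef_rot"]).as_matrix()
    return K,Rt@H[:3,:3],Rt@H[:3,3]+s["ee_pos"]
def ray(c,u,v):
    K,R,o=c;return o,R@np.linalg.solve(K,[u,v,1.])
def onz(c,u,v,z):
    o,d=ray(c,u,v);return o+d*(z-o[2])/d[2]
def tri(ps):
    A=0;b=0
    for c,u,v in ps:
        o,d=ray(c,u,v);d=d/np.linalg.norm(d);P=np.eye(3)-np.outer(d,d);A=A+P;b=b+P@o
    return np.linalg.solve(A,b)
def proj(c,X):
    K,R,o=c;p=K@(R.T@(np.asarray(X)-o));return p[:2]/p[2]
E
python3 - <<'E'
from h import *
S=cam("scene");D=cam("side")
np.set_printoptions(precision=4,suppress=True)
for n,z,a,b in [("posttop",.168,(284.4,101.4),(193.8,151.5)),("rim",.094,(144.4,204),(260.6,275)),("notch",.092,(152.4,207.6),(268,272))]:
    print(n,onz(S,*a,z),onz(D,*b,z),tri([(S,*a),(D,*b)]))
print("track",onz(S,180,189,.012),onz(S,73,305,.012))
a=(286.5,138.6); print("line",onz(S,*a,.069))
s=r.read_state();print(Ro.from_quat(s["eef_rot"]).as_matrix())
E
```

```text
posttop [0.543  0.2702 0.168 ] [0.5474 0.2673 0.168 ] [0.5465 0.2664 0.1703]
rim [ 0.5264 -0.0991  0.094 ] [ 0.5266 -0.1027  0.094 ] [ 0.5268 -0.1003  0.0932]
notch [ 0.5436 -0.0914  0.092 ] [ 0.5441 -0.1019  0.092 ] [ 0.5448 -0.0951  0.0898]
track [0.4735 0.0103 0.012 ] [ 0.5807 -0.3106  0.012 ]
line [0.5578 0.2671 0.069 ]
[[-0.0002  0.2384  0.9712]
 [-0.001   0.9712 -0.2384]
 [-1.     -0.001   0.    ]]
```

Run:
```python
from h import *
np.set_printoptions(precision=4,suppress=True)
S=cam("scene");D=cam("side")
print("black",onz(S,246.3,118,.168),onz(D,204,174.5,.168))
print("red",tri([(S,322,86),(D,182,134)]), onz(S,317,137,0))
# ears tip, dark line pixels
for n,p in [("ears",(276.5,130)),("ear2",(277,133))]: print(n,onz(S,*p,.07))
print("ears side",onz(D,189,183,.07),onz(D,190,185,.07)); print(S[2],D[2])
s=r.read_state();T=Ro.from_quat(s["eef_rot"]).as_matrix()
print(T.T@(np.array([.50,.268,.29])-s["ee_pos"])*100)
```

```text
black [0.5296 0.171  0.168 ] [0.5299 0.1644 0.168 ]
red [0.5567 0.3759 0.1627] [0.5528 0.3835 0.    ]
ears [0.5203 0.2694 0.07  ]
ear2 [0.529 0.263 0.07 ]
ears side [0.5276 0.2776 0.07  ] [0.5265 0.2681 0.07  ]
[ 1.1237 -0.3011  0.7997] [ 0.2704 -0.5312  0.6963]
[ -6.7772 -24.5294  42.1671]
```

```bash
python3 - <<'E'
from h import *
s=r.read_state();T=Ro.from_quat(s["eef_rot"]).as_matrix()
print(T.T@(np.array([.545,.268,.31])-s["ee_pos"])*100)
E
python3 -m jog '[{"slide":[-1.5,-3,3],"roll":6},{"slide":[-3,-6,6],"roll":12},{"slide":[-4,-8,9],"roll":18},{"slide":[-5,-9.5,12],"roll":24},{"slide":[-6,-11,15],"roll":30}]' 0
```

```text
[ -8.77815228 -23.4584137   46.53737309]
time: 0.57
ee_pos: [0.2697, 0.4623, 0.2829]
eef_rot: [0.265, 0.655, -0.266, 0.655]
ft_force: [0.5, 0.5, -0.4]
width: 0.0869
```

Run:
```python
from h import *
s=r.read_state();T=Ro.from_quat(s["eef_rot"]).as_matrix()
print(T.T@(np.array([.545,.268,.31])-s["ee_pos"])*100,T,s["joint_positions"])
```

```text
[-2.70286828  5.21845227 33.28822682] [[-6.22756952e-05  6.96184949e-01  7.17862461e-01]
 [-6.24736664e-04  7.17862296e-01 -6.96184842e-01]
 [-9.99999803e-01 -4.91830394e-04  3.90226889e-04]] [-1.2029264   0.10515987  0.08133925  1.60886366 -0.0083985   1.42850913
 -0.3201115 ]
```

```bash
python3 -m jog '[{"slide":[-0.5,0.6,3.8],"roll":6},{"slide":[-1,1.2,7.6],"roll":12},{"slide":[-1.5,1.8,11.4],"roll":18},{"slide":[-2,2.4,15.2],"roll":24},{"slide":[-2.3,3,19],"roll":30}]'
python3 - <<'E'
from h import *
s=r.read_state();T=Ro.from_quat(s["eef_rot"]).as_matrix()
print(T.T@(np.array([.545,.268,.31])-s["ee_pos"])*100,T,s["joint_positions"])
E
```

```text
time: 0.98
ee_pos: [0.4283, 0.3502, 0.3065]
eef_rot: [0.428, 0.563, -0.428, 0.563]
ft_force: [0.6, 1.1, -0.6]
width: 0.0869
[-0.34147546  9.03314938 11.04935477] [[ 3.63971713e-04  9.63232447e-01  2.68669165e-01]
 [-6.68923664e-05  2.68669205e-01 -9.63232502e-01]
 [-9.99999932e-01  3.32617468e-04  1.62220889e-04]] [-1.01014625  0.13587936  0.27221192  1.5320973  -0.03628859  1.478398
 -0.46497015]
```

```bash
python3 -m jog '[{"slide":[0,2.4,3],"roll":5},{"slide":[0,4.8,6],"roll":10},{"slide":[0,7.2,9],"roll":15},{"slide":[0,9,11],"roll":16},{"slide":[0,9,11],"roll":16}]'
python3 - <<'E'
from h import *
s=r.read_state();print(s["joint_positions"])
im=r.camera("wrist"); cv2.imwrite("pics/w1.png",im[:,:,::-1])
c=cam("wrist",s); print(proj(c,[.545,.268,.168]),proj(c,[.545,.268,.078]))
E
```

```text
time: 1.4
ee_pos: [0.5487, 0.2627, 0.3059]
eef_rot: [-0.504, -0.495, 0.505, -0.497]
ft_force: [0.4, -0.2, 0.5]
width: 0.0868
[-0.84281502  0.27170315  0.40476929  1.39214266 -0.10250068  1.49923075
 -0.46070144]
[245.22843037 177.44721931] [246.06606697 162.69790277]
```

View pics/w1.png

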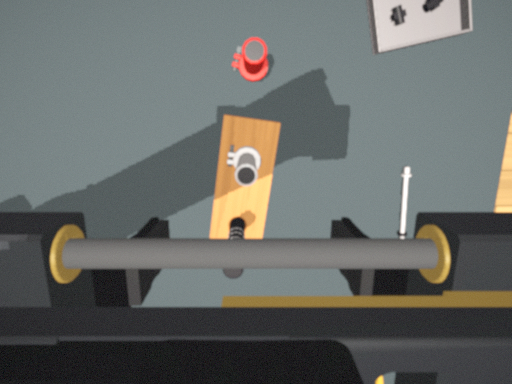

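Run:
```python
import cv2,numpy as np
a=cv2.imread("pics/w1.png")
cv2.imwrite("pics/w1c.png",cv2.resize(a[140:195,210:285],(750,550),interpolation=cv2.INTER_CUBIC))
```

```text
(no output)
```

View pics/w1c.png

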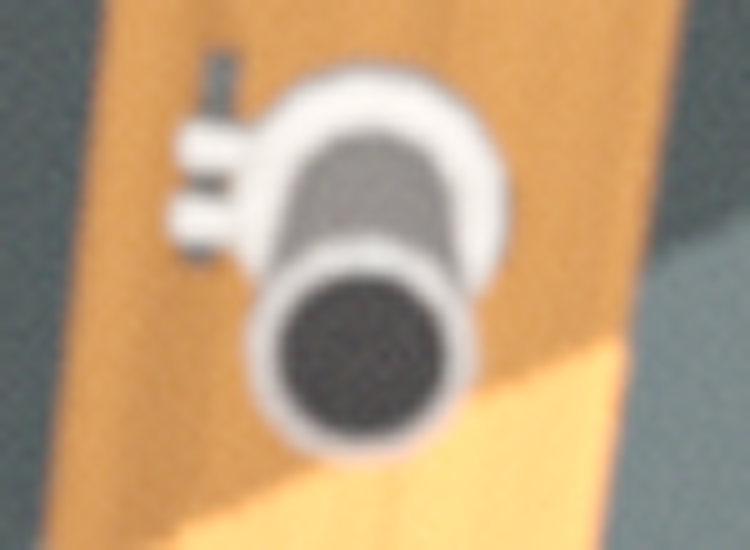

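Run:
```python
from h import *
np.set_printoptions(precision=4,suppress=True)
s=r.read_state()
c=cam("wrist",s)
f=lambda x,y:((x+.5)/10-.5+210,(y+.5)/10-.5+140)
top=onz(c,*f(361,352),.168);col=onz(c,*f(373,201),.078);print(top,col)
for z in(.069,.074,.078):
  a=onz(c,*f(178,148),z);b=onz(c,*f(170,215),z);m=(a+b)/2;d=col-m;print(z,m,np.linalg.norm(d[:2]),np.arctan2(d[1],d[0]))
  d=a-b;print("normal yaw",np.arctan2(-d[0],d[1]))
T=Ro.from_quat(s["eef_rot"]).as_matrix(); print(T, s["ee_pos"])
```

```text
[0.5432 0.2735 0.168 ] [0.5436 0.2747 0.078 ]
0.069 [0.5186 0.2762 0.069 ] 0.02508410524018198 -0.05778617608217364
normal yaw -0.14807462321433787
0.074 [0.519  0.2769 0.074 ] 0.02477366477822968 -0.0869251412603916
normal yaw -0.1480746232143349
0.078 [0.5192 0.2774 0.078 ] 0.024540796554877863 -0.11075128193149358
normal yaw -0.1480746232143416
[[ 0.0003  0.9999 -0.0127]
 [-0.002  -0.0127 -0.9999]
 [-1.      0.0003  0.002 ]] [0.5466 0.2654 0.3059]
```

```bash
python3 -m jog '[{"slide":[0,0,0],"roll":0}]'
python3 - <<'E'
from h import *
s=r.read_state();print(s["ee_pos"],s["joint_vel"])
im=r.camera("wrist")[:,:,::-1]; cv2.imwrite("pics/w2.png",im)
print(r.read_state()["ee_pos"])
np.save("p2.npy",np.r_[s["ee_pos"],s["eef_rot"]])
cv2.imwrite("pics/w2c.png",cv2.resize(im[140:195,210:285],(750,550),interpolation=cv2.INTER_CUBIC))
E
```

```text
time: 1.53
ee_pos: [0.5462, 0.266, 0.3055]
eef_rot: [-0.502, -0.497, 0.504, -0.497]
ft_force: [0.3, 0.7, -0.2]
width: 0.0872
[0.54618625 0.26596262 0.30548745] [ 0.02378469  0.01711123  0.01567    -0.00258258  0.00540009 -0.0003705
  0.0017503 ]
[0.54619312 0.26561863 0.30545343]
```

View pics/w2c.png

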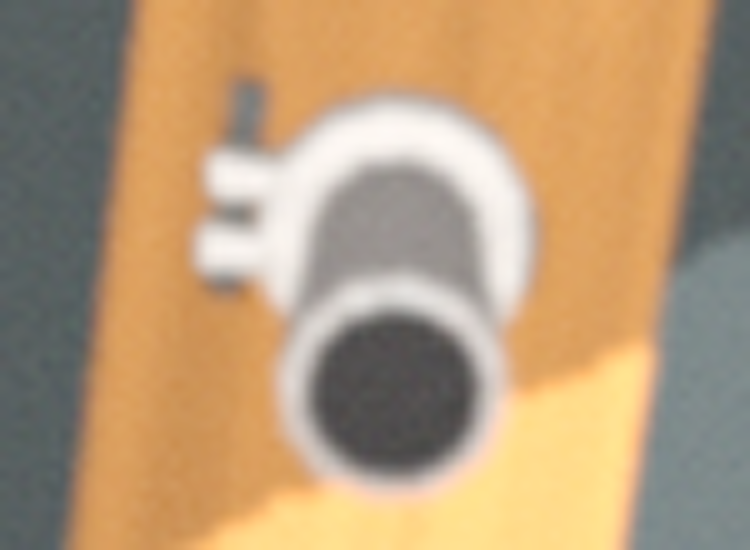

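Run:
```python
from h import *
np.set_printoptions(precision=4,suppress=True)
p=np.load("p2.npy");c=cam("wrist",dict(ee_pos=p[:3],eef_rot=p[3:]))
f=lambda x,y:((x+.5)/10-.5+210,(y+.5)/10-.5+140)
top=onz(c,*f(393,385),.168);col=onz(c,*f(400,232),.078);print(top,col)
a=onz(c,*f(205,175),.074);b=onz(c,*f(195,247),.074);d=col-(a+b)/2;print(np.arctan2(d[1],d[0]));d=a-b;print(np.arctan2(-d[0],d[1]))
s=r.read_state();T=Ro.from_quat(s["eef_rot"]).as_matrix()
print(T,T.T@(np.array([.5455,.270,.111])-s["ee_pos"])*100)
```

```text
[0.5457 0.2709 0.168 ] [0.5463 0.2715 0.078 ]
-0.09195416259899555
-0.16416853050966773
[[-0.0005  0.9999 -0.0122]
 [-0.0024 -0.0122 -0.9999]
 [-1.     -0.0004  0.0024]] [19.4443 -0.0663 -0.4832]
```

```bash
python3 -m jog '[{"slide":[3.5,0,-0.4],"roll":0},{"slide":[7.5,0,-0.5],"roll":0},{"slide":[11.5,0,-0.5],"roll":0},{"slide":[15,0,-0.5],"roll":0},{"slide":[17.5,0,-0.5],"roll":0}]'
python3 -m jog '[{"slide":[0,0,0],"roll":0}]'
python3 - <<'E'
from h import *
s=r.read_state();T=Ro.from_quat(s["eef_rot"]).as_matrix()
print(T,T.T@(np.array([.5455,.270,.111])-s["ee_pos"])*100,s["ee_pos"],s["ft_force"])
im=r.camera("wrist")[:,:,::-1]; cv2.imwrite("pics/w3.png",im)
im=r.camera("side")[:,:,::-1]; cv2.imwrite("pics/s3.png",cv2.resize(im[80:260,120:320],(800,600)*1 if 0 else (660,594)))
E
```

```text
time: 2.0
ee_pos: [0.5436, 0.2709, 0.1271]
eef_rot: [-0.501, -0.498, 0.504, -0.498]
ft_force: [-0.1, -0.3, 0.7]
width: 0.087
time: 2.08
ee_pos: [0.5401, 0.2707, 0.1221]
eef_rot: [-0.497, -0.499, 0.506, -0.497]
ft_force: [-0.6, -0.2, -0.6]
width: 0.0869
[[-0.01012891  0.99992154 -0.00737007]
 [-0.00732863 -0.00744448 -0.99994543]
 [-0.99992185 -0.01007435  0.00740346]] [1.10914537 0.54886356 0.05555145] [0.54012823 0.27067763 0.12214177] [-0.57268367 -0.1928923  -0.57371201]
```

View pics/w3.png

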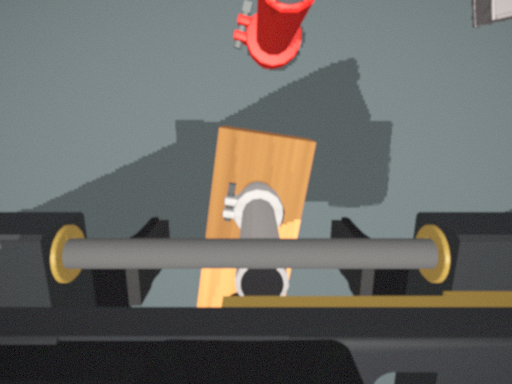

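View pics/s3.png

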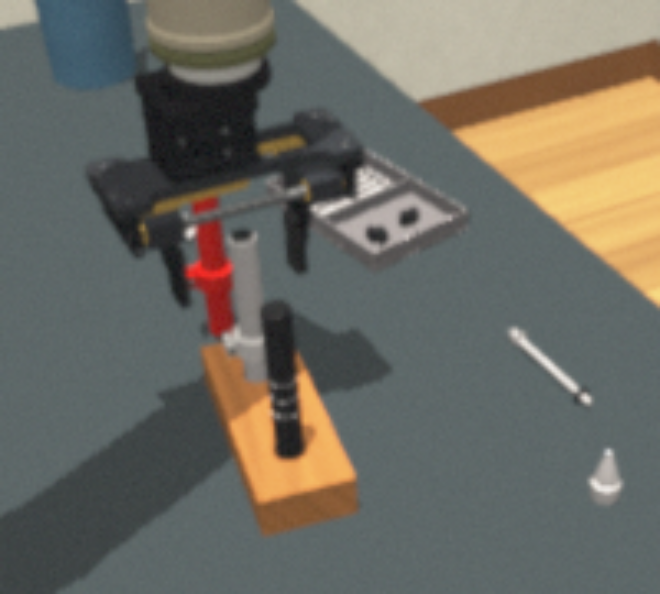

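```bash
python3 -m jog '[{"slide":[0.6,0.3,0],"roll":0},{"slide":[1.0,0.5,0],"roll":0},{"slide":[1.0,0.5,0],"roll":0},{"slide":[1.0,0.5,0],"roll":0}]'
python3 - <<'E'
from h import *
s=r.read_state();T=Ro.from_quat(s["eef_rot"]).as_matrix()
print(T,T.T@(np.array([.5455,.270,.111])-s["ee_pos"])*100,s["ee_pos"],s["joint_vel"])
E
```

```text
time: 2.52
ee_pos: [0.5478, 0.272, 0.1177]
eef_rot: [-0.5, -0.498, 0.504, -0.498]
ft_force: [-0.2, -0.6, 0.3]
width: 0.0872
[[-0.00438993  0.99996196 -0.00753715]
 [-0.00342047 -0.00755219 -0.99996563]
 [-0.99998451 -0.004364    0.00345349]] [ 0.67180629 -0.22343835  0.20090501] [0.54777893 0.27201509 0.11770127] [ 0.00019078 -0.00317878 -0.00233051  0.00382891  0.0013945  -0.00061795
 -0.00382028]
```

```bash
python3 -m jog '[{"slide":[0.4,-0.2,0.2],"roll":0},{"slide":[0.5,-0.2,0.2],"roll":0},{"slide":[0.5,-0.2,0.2],"roll":0}]'
python3 -m jog '[{"slide":[0,0,0],"roll":0},{"slide":[0,0,0],"roll":0},{"slide":[0,0,0],"roll":0},{"slide":[0,0,0],"roll":0},{"slide":[0,0,0],"roll":0}]' 1 45
python3 -m jog '[{"slide":[0,0,0],"roll":0},{"slide":[0,0,0],"roll":0},{"slide":[0,0,0],"roll":0}]'
```

```text
time: 2.77
ee_pos: [0.5455, 0.2698, 0.1126]
eef_rot: [-0.5, -0.498, 0.504, -0.498]
ft_force: [0.4, 0.8, 0.3]
width: 0.0871
time: 3.18
ee_pos: [0.5456, 0.2699, 0.1126]
eef_rot: [-0.5, -0.498, 0.504, -0.498]
ft_force: [0.1, 0.4, -0.1]
width: 0.0615
time: 3.43
ee_pos: [0.5455, 0.2699, 0.1126]
eef_rot: [-0.5, -0.498, 0.504, -0.498]
ft_force: [-1.0, -0.4, -0.0]
width: 0.0416
```

```bash
python3 -m jog '[{"slide":[0,0,0],"roll":0},{"slide":[0,0,0],"roll":0},{"slide":[0,0,0],"roll":0},{"slide":[0,0,0],"roll":0}]'
python3 - <<'E'
from h import *
s=r.read_state();print(s["ft_force"],s["torque"],s["width"],Ro.from_quat(s["eef_rot"]).as_matrix())
im=r.camera("wrist")[:,:,::-1]; cv2.imwrite("pics/w4.png",im)
E
```

```text
time: 3.77
ee_pos: [0.5456, 0.2698, 0.1126]
eef_rot: [-0.5, -0.498, 0.504, -0.498]
ft_force: [0.5, -0.6, -0.3]
width: 0.0215
[ 0.54374664 -0.56157274 -0.33895276] [-0.13831094 -0.12003784  0.01197293] 0.021453119404474624 [[-0.00448757  0.9999605  -0.0076723 ]
 [-0.00345133 -0.00768782 -0.99996449]
 [-0.99998397 -0.00446093  0.00348569]]
```

View pics/w4.png

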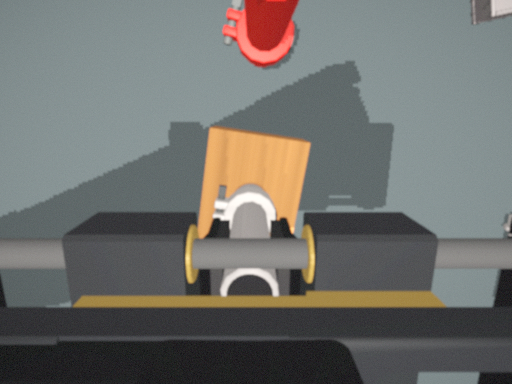

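```bash
python3 -m jog '[{"slide":[-2,0,0],"roll":0},{"slide":[-5,0,0],"roll":0},{"slide":[-9,0,0],"roll":0},{"slide":[-13,0,0],"roll":0},{"slide":[-16,0,0],"roll":0}]'
python3 -m jog '[{"slide":[-2,0,0],"roll":0},{"slide":[-2,0,0],"roll":0}]'
python3 - <<'E'
from h import *
s=r.read_state();T=Ro.from_quat(s["eef_rot"]).as_matrix();print(s["ft_force"],s["width"],T)
print(T.T@(np.array([.5267,-.1005,.29])-s["ee_pos"])*100,s["joint_positions"])
E
```

```text
time: 4.23
ee_pos: [0.5465, 0.2703, 0.2757]
eef_rot: [-0.501, -0.498, 0.503, -0.498]
ft_force: [1.5, 0.3, -2.5]
width: 0.0218
time: 4.4
ee_pos: [0.5481, 0.2709, 0.301]
eef_rot: [0.503, 0.498, -0.501, 0.498]
ft_force: [0.6, -0.2, -2.2]
width: 0.021
[ 0.62588461 -0.20688292 -2.19197334] 0.020997744907789637 [[ 0.00302362  0.99996274 -0.00808557]
 [ 0.00162912 -0.00809052 -0.99996594]
 [-0.9999941   0.00301034 -0.00165352]]
[ 1.03295909 -1.83778811 37.15784072] [-0.84762748  0.2766229   0.39888495  1.3957869  -0.10675777  1.48695219
 -0.4619065 ]
```

```bash
python3 -m jog '[{"slide":[0,-0.2,3],"roll":-2},{"slide":[0,-0.4,7],"roll":-5},{"slide":[0,-0.6,11],"roll":-8},{"slide":[0,-0.8,15],"roll":-11},{"slide":[0,-1,19],"roll":-14}]'
python3 - <<'E'
from h import *
s=r.read_state();T=Ro.from_quat(s["eef_rot"]).as_matrix();print(T)
print(T.T@(np.array([.5267,-.1005,.29])-s["ee_pos"])*100,s["joint_positions"])
E
```

```text
time: 4.82
ee_pos: [0.5356, 0.0791, 0.2995]
eef_rot: [0.437, 0.556, -0.436, 0.556]
ft_force: [2.0, -1.0, -3.3]
width: 0.0215
[[ 1.49315761e-03  9.71564567e-01  2.36770063e-01]
 [ 1.25398808e-03  2.36768321e-01 -9.71565330e-01]
 [-9.99998099e-01  1.74760700e-03 -8.64797962e-04]]
[ 0.92172211 -5.11555704 17.23652762] [-0.66475327  0.10872087  0.47754502  1.58469373 -0.05116182  1.45870149
  0.05506015]
```

```bash
python3 -m jog '[{"slide":[0.2,-1.1,3.6],"roll":-2},{"slide":[0.4,-2.3,7.5],"roll":-4},{"slide":[0.6,-3.5,11.5],"roll":-6},{"slide":[0.8,-4.6,15],"roll":-8},{"slide":[0.9,-5.1,17.2],"roll":-10}]'
python3 -m jog '[{"slide":[0,0,0],"roll":0},{"slide":[0,0,0],"roll":0}]'
python3 - <<'E'
from h import *
s=r.read_state();T=Ro.from_quat(s["eef_rot"]).as_matrix();print(T)
print(T.T@(np.array([.5267,-.1005,.29])-s["ee_pos"])*100,s["joint_positions"],s["joint_vel"])
z=lambda im,x,y,w,h:cv2.resize(im[y:y+h,x:x+w],(400,600),interpolation=cv2.INTER_CUBIC)
a=r.camera("scene")[:,:,::-1];b=r.camera("side")[:,:,::-1]
cv2.imwrite("pics/sc5.png",a);cv2.imwrite("pics/sd5.png",b)
cv2.imwrite("pics/c5.png",np.hstack([z(a,90,110,100,150),z(b,210,150,100,150)]))
E
```

```text
time: 5.23
ee_pos: [0.525, -0.105, 0.2893]
eef_rot: [0.388, 0.591, -0.387, 0.591]
ft_force: [0.5, -0.1, -1.8]
width: 0.0216
time: 5.4
ee_pos: [0.524, -0.1069, 0.2882]
eef_rot: [0.389, 0.591, -0.389, 0.59]
ft_force: [0.4, 0.5, -2.5]
width: 0.0217
[[-1.60793963e-03  9.18556784e-01  3.95285783e-01]
 [ 1.77414101e-04  3.95286549e-01 -9.18557844e-01]
 [-9.99998692e-01 -1.40685629e-03 -7.98561835e-04]]
[-0.18167399  0.5029488  -0.48390388] [-0.45298727  0.10088948  0.62064224  1.6236071  -0.05904058  1.43766488
  0.57956537] [-0.03845558  0.00214957 -0.04975229 -0.00803934 -0.01567342  0.00398327
 -0.03415081]
```

View pics/c5.png

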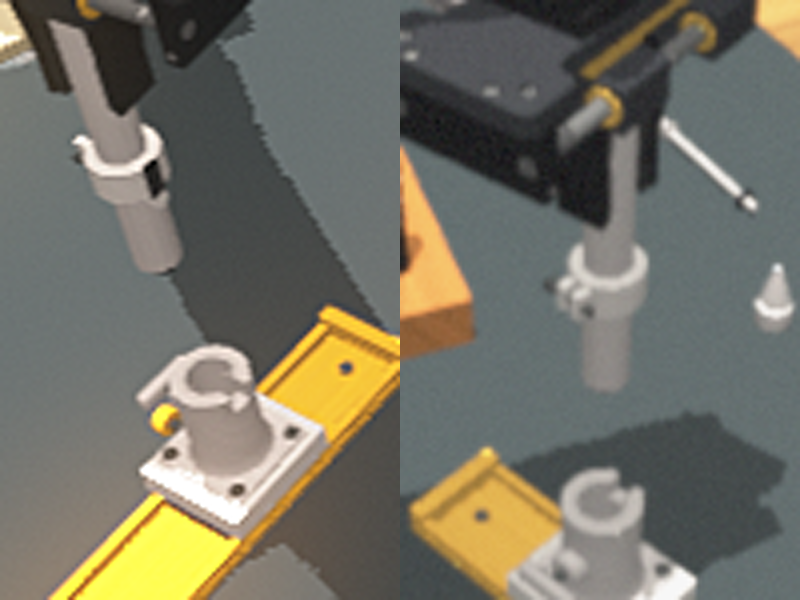

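Run:
```python
from h import *
np.set_printoptions(precision=4,suppress=True)
S=cam("scene");D=cam("side")
f=lambda p,o:((p[0]+.5)/4-.5+o[0],(p[1]+.5)/4-.5+o[1])
for n,a,b in [("bottom",(157,256),(204,378)),("collartop",(123,150),(208,268)),("rim",(211,378),(203,503))]:
    A=f(a,(90,110));B=f(b,(210,150));print(n,A,B,tri([(S,*A),(D,*B)]))
A=f((211,378),(90,110));B=f((203,503),(210,150));print(onz(S,*A,.094),onz(D,*B,.094))
n=f((241,387),(90,110));m=f((232,492),(210,150));print(onz(S,*n,.094),onz(D,*m,.094),tri([(S,*n),(D,*m)]))
d=f((154,170),(90,110));print("line",onz(S,*d,.25))
s=r.read_state();print(s["ee_pos"])
```

```text
bottom (128.875, 173.625) (260.625, 244.125) [ 0.5226 -0.1081  0.1872]
collartop (120.375, 147.125) (261.625, 216.625) [ 0.5231 -0.1081  0.2542]
rim (142.375, 204.125) (260.375, 275.375) [ 0.5253 -0.1032  0.095 ]
[ 0.524  -0.1023  0.094 ] [ 0.5257 -0.1033  0.094 ]
[ 0.5392 -0.0941  0.094 ] [ 0.5417 -0.1043  0.094 ] [ 0.5417 -0.0984  0.0934]
line [ 0.5383 -0.1024  0.25  ]
[ 0.5249 -0.1037  0.2885]
```

```bash
python3 -m jog '[{"slide":[2,0,0],"roll":0},{"slide":[4,0,0],"roll":0},{"slide":[6,0,0],"roll":0},{"slide":[6,0,0],"roll":0},{"slide":[6,0,0],"roll":0}]'
python3 -m jog '[{"slide":[0,0,0],"roll":0}]'
python3 - <<'E'
from h import *
s=r.read_state();T=Ro.from_quat(s["eef_rot"]).as_matrix();print(T,s["ee_pos"])
z=lambda im,x,y,w,h:cv2.resize(im[y:y+h,x:x+w],(400,600),interpolation=cv2.INTER_CUBIC)
a=r.camera("scene")[:,:,::-1];b=r.camera("side")[:,:,::-1]
cv2.imwrite("pics/c6.png",np.hstack([z(a,110,140,70,105),z(b,225,190,70,105)]))
s=r.read_state();print(T.T@(np.array([.527,-.102,.16])-s["ee_pos"])*100,s["ee_pos"])
E
```

```text
time: 5.92
ee_pos: [0.5246, -0.1019, 0.228]
eef_rot: [0.387, 0.593, -0.387, 0.591]
ft_force: [0.5, 0.5, -3.0]
width: 0.0215
time: 6.0
ee_pos: [0.5252, -0.1013, 0.2292]
eef_rot: [0.386, 0.593, -0.387, 0.591]
ft_force: [0.1, 0.2, -2.0]
width: 0.0215
[[-0.00190881  0.91543541  0.40246039]
 [ 0.00111688  0.40246282 -0.91543565]
 [-0.99999755 -0.00129789 -0.00179066]] [ 0.52517784 -0.10131166  0.22917444]
[6.92628108 0.12927607 0.15667203] [ 0.52531823 -0.10116341  0.22926712]
```

View pics/c6.png

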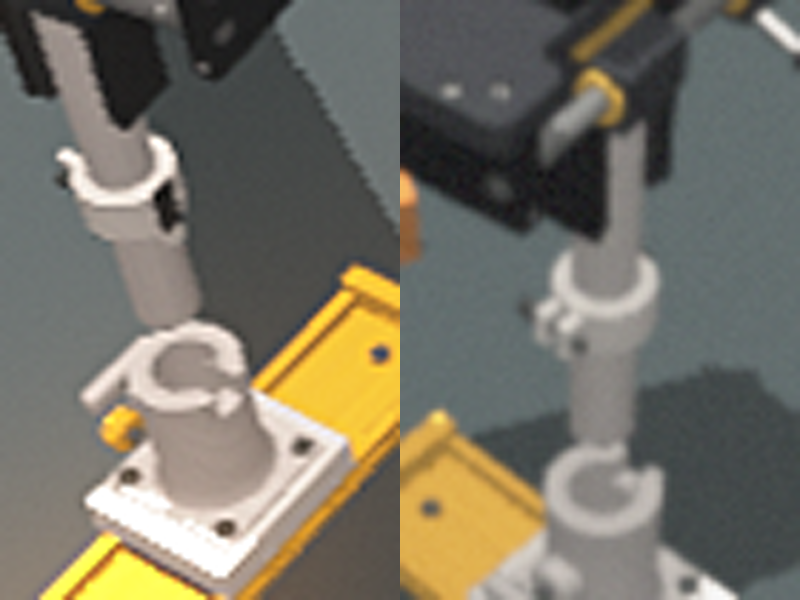

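Run:
```python
from h import *
np.set_printoptions(precision=4,suppress=True)
S=cam("scene");D=cam("side");k=70/400
f=lambda p,o:((p[0]+.5)*k-.5+o[0],(p[1]+.5)*k-.5+o[1])
for n,a,b in [("bottom",(167,315),(202,433)),("rim",(187,366),(203.5,490))]:
    A=f(a,(110,140));B=f(b,(225,190));print(n,tri([(S,*A),(D,*B)]))
print(r.read_state()["ee_pos"])
```

```text
bottom [ 0.5244 -0.1034  0.1244]
rim [ 0.5247 -0.1031  0.0956]
[ 0.5253 -0.1012  0.2293]
```

```bash
python3 -m jog '[{"slide":[1,0,0],"roll":0},{"slide":[2,0,0],"roll":0},{"slide":[3,0,0],"roll":0},{"slide":[3.5,0,0],"roll":0}]'
python3 -m jog '[{"slide":[0,0,0],"roll":0},{"slide":[0,0,0],"roll":0}]'
python3 -c "
from h import *
s=r.read_state();print(s['ee_pos'],s['ft_force'],s['torque'],Ro.from_quat(s['eef_rot']).as_matrix())"
```

```text
time: 6.43
ee_pos: [0.5247, -0.1013, 0.1925]
eef_rot: [0.386, 0.593, -0.387, 0.591]
ft_force: [-0.6, -1.5, -2.1]
width: 0.0218
time: 6.6
ee_pos: [0.5245, -0.1015, 0.1919]
eef_rot: [0.386, 0.593, -0.387, 0.591]
ft_force: [0.5, -0.2, -3.0]
width: 0.0216
[ 0.52447131 -0.10150082  0.19190924] [ 0.50394188 -0.22728271 -3.03411423] [-0.41147745 -0.13138664  0.00982285] [[-3.64188046e-03  9.15517013e-01  4.02262769e-01]
 [ 6.20154915e-04  4.02267428e-01 -9.15522000e-01]
 [-9.99993176e-01 -3.08475644e-03 -2.03277226e-03]]
```

```bash
python3 -m jog '[{"slide":[0.9,0,0],"roll":0},{"slide":[1.8,0,0],"roll":0},{"slide":[2.6,0,0],"roll":0},{"slide":[2.6,0,0],"roll":0}]'
python3 - <<'E'
from h import *
s=r.read_state();T=Ro.from_quat(s["eef_rot"]).as_matrix();print(T,s["ee_pos"],s["ft_force"],s["torque"])
z=lambda im,x,y,w,h:cv2.resize(im[y:y+h,x:x+w],(400,600),interpolation=cv2.INTER_CUBIC)
a=r.camera("scene")[:,:,::-1];b=r.camera("side")[:,:,::-1]
cv2.imwrite("pics/c7.png",np.hstack([z(a,120,160,60,90),z(b,230,210,60,90)]))
E
```

```text
time: 6.93
ee_pos: [0.524, -0.1016, 0.1641]
eef_rot: [0.386, 0.593, -0.388, 0.591]
ft_force: [2.3, -1.6, -4.6]
width: 0.0212
[[-4.78824793e-03  9.15527777e-01  4.02226257e-01]
 [ 3.29938210e-06  4.02230882e-01 -9.15538267e-01]
 [-9.99988536e-01 -4.38249712e-03 -1.92900187e-03]] [ 0.52399151 -0.10158191  0.16406824] [ 2.31923855 -1.60285905 -4.61998387] [-0.51219038 -0.94854024 -0.00575878]
```

View pics/c7.png

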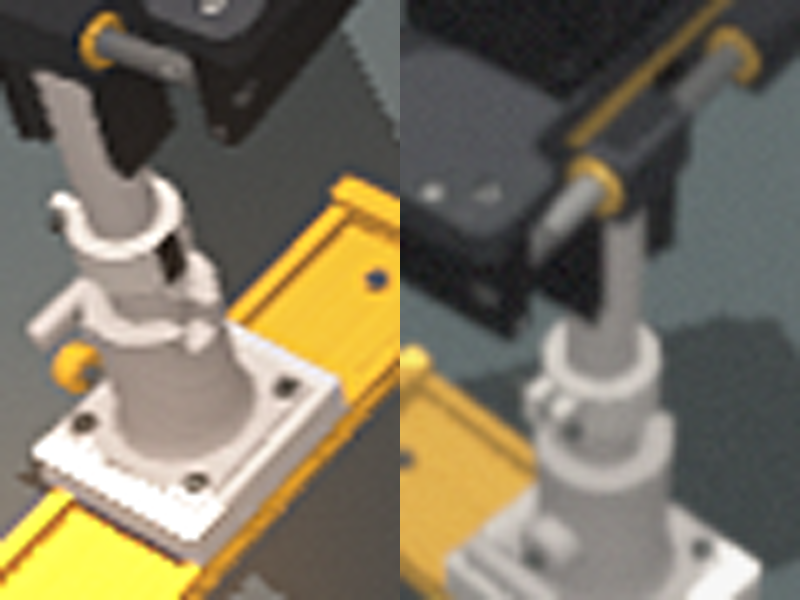

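```bash
python3 -m jog '[{"slide":[0.3,0.05,0.05],"roll":0},{"slide":[0.6,0.08,0.08],"roll":0},{"slide":[0.8,0.08,0.08],"roll":0},{"slide":[0.8,0.08,0.08],"roll":0}]'
python3 -c "
from h import *
s=r.read_state();print(s['ee_pos'],s['ft_force'],s['torque'],Ro.from_quat(s['eef_rot']).as_matrix())"
```

```text
time: 7.37
ee_pos: [0.5249, -0.1019, 0.157]
eef_rot: [0.386, 0.594, -0.387, 0.59]
ft_force: [-0.1, 0.3, -3.3]
width: 0.0215
[ 0.52487463 -0.1018571   0.15696242] [-0.08027367  0.32286226 -3.31308072] [-0.0064834  -0.00494612  0.00491588] [[-5.32022385e-03  9.15550500e-01  4.02167847e-01]
 [ 4.36988576e-04  4.02175629e-01 -9.15562435e-01]
 [-9.99985752e-01 -4.69525435e-03 -2.53974948e-03]]
```

Free now. Down 6 mm past the expected tongue contact.

```bash
python3 -m jog '[{"slide":[0.2,0,0],"roll":0},{"slide":[0.4,0,0],"roll":0},{"slide":[0.6,0,0],"roll":0},{"slide":[0.6,0,0],"roll":0}]'
python3 -c "
from h import *
s=r.read_state();print(s['ee_pos'],s['ft_force'],s['torque'],Ro.from_quat(s['eef_rot']).as_matrix())"
```

```text
time: 7.7
ee_pos: [0.5247, -0.1018, 0.1505]
eef_rot: [0.386, 0.594, -0.388, 0.59]
ft_force: [-0.5, 1.0, -3.8]
width: 0.0213
[ 0.52465655 -0.10180527  0.15051561] [-0.51339041  0.9815788  -3.84871409] [-0.1317696  -0.061317    0.07012559] [[-5.80961648e-03  9.15528998e-01  4.02210023e-01]
 [ 4.00628661e-04  4.02218909e-01 -9.15543439e-01]
 [-9.99983044e-01 -5.15781939e-03 -2.70352476e-03]]
```

```bash
python3 -m jog '[{"slide":[0.2,0,0],"roll":0},{"slide":[0.4,0,0],"roll":0},{"slide":[0.5,0,0],"roll":0},{"slide":[0.5,0,0],"roll":0}]'
python3 - <<'E'
from h import *
s=r.read_state();T=Ro.from_quat(s["eef_rot"]).as_matrix();print(T,s["ee_pos"],s["ft_force"],s["torque"])
z=lambda im,x,y,w,h:cv2.resize(im[y:y+h,x:x+w],(400,600),interpolation=cv2.INTER_CUBIC)
a=r.camera("scene")[:,:,::-1];b=r.camera("side")[:,:,::-1]
cv2.imwrite("pics/c8.png",np.hstack([z(a,120,160,60,90),z(b,230,210,60,90)]))
s=r.read_state();print(s["ee_pos"],s["ft_force"])
E
```

```text
time: 8.03
ee_pos: [0.5249, -0.1018, 0.1466]
eef_rot: [0.386, 0.594, -0.387, 0.59]
ft_force: [-4.2, 1.4, 10.1]
width: 0.0214
[[-5.16388615e-03  9.15558806e-01  4.02150976e-01]
 [ 9.40993194e-04  4.02160609e-01 -9.15568654e-01]
 [-9.99986224e-01 -4.34947096e-03 -2.93824620e-03]] [ 0.5248865  -0.10184374  0.14658127] [-4.17453467  1.40829623 10.06101537] [ 0.10330396  1.16681424 -0.0321878 ]
[ 0.52485756 -0.10185188  0.14657378] [-4.19096498  1.51945015  9.47331862]
```

View pics/c8.png

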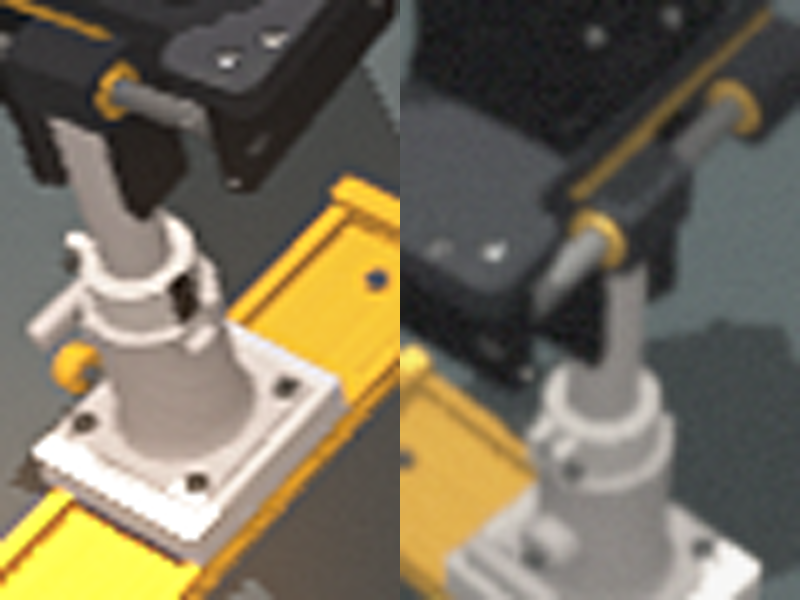

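```bash
python3 -m jog '[{"slide":[0.14,-0.04,0],"roll":0},{"slide":[0.14,-0.04,0],"roll":0},{"slide":[0.14,-0.04,0],"roll":0}]'
python3 -m jog '[{"slide":[0.13,0,0],"roll":0},{"slide":[0.13,0,0],"roll":0},{"slide":[0.13,0,0],"roll":0},{"slide":[0.13,0,0],"roll":0}]'
python3 - <<'E'
from h import *
s=r.read_state();print(s["ee_pos"],s["ft_force"],s["torque"],s["width"])
im=r.camera("wrist")[:,:,::-1]; cv2.imwrite("pics/w9.png",im)
a=r.camera("scene")[:,:,::-1];b=r.camera("side")[:,:,::-1]
cv2.imwrite("pics/c9.png",np.hstack([cv2.resize(a,(400,300)),cv2.resize(b,(400,300))]))
s=r.read_state();print(s["ft_force"])
E
```

```text
time: 8.38
ee_pos: [0.5249, -0.1019, 0.1465]
eef_rot: [0.386, 0.594, -0.387, 0.59]
ft_force: [-4.9, 1.4, 11.3]
width: 0.0213
time: 8.72
ee_pos: [0.5249, -0.1019, 0.1465]
eef_rot: [0.387, 0.594, -0.387, 0.59]
ft_force: [-6.5, 1.0, 13.2]
width: 0.0215
[ 0.52489817 -0.10189612  0.14650741] [-6.5155668   0.95505017 13.19097422] [ 0.10805874  1.80472395 -0.007904  ] 0.021545825506516493
[-7.29508286  1.66829918 13.55411855]
```

View pics/c9.png

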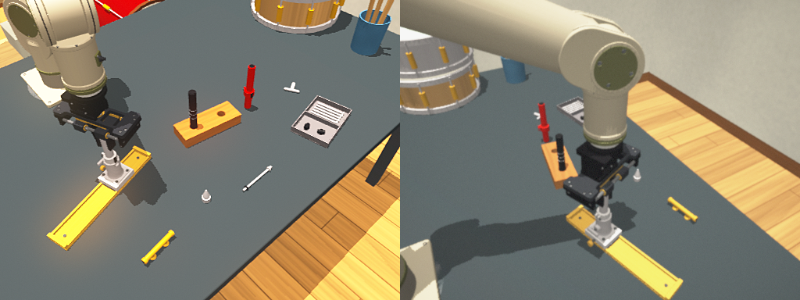

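View pics/w9.png

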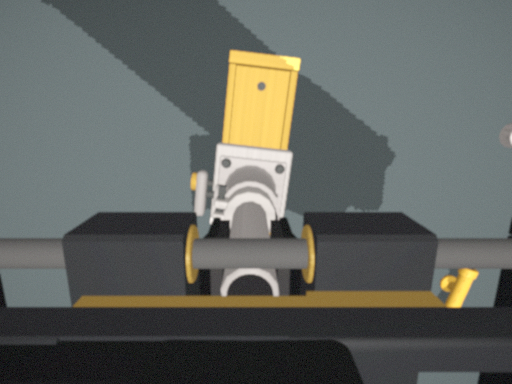

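```bash
python3 -m jog '[{"slide":[0.12,-0.12,0],"roll":0},{"slide":[0.12,-0.12,0],"roll":0},{"slide":[0.12,-0.12,0],"roll":0},{"slide":[0.12,-0.12,0],"roll":0},{"slide":[0.12,-0.12,0],"roll":0}]'
python3 - <<'E'
from h import *
s=r.read_state();print(s["time"],s["ee_pos"],s["ft_force"],s["torque"],s["width"],s["joint_vel"])
a=r.camera("side")
a=r.camera("scene");s=r.read_state();print(s["ee_pos"],s["ft_force"])
E
```

```text
time: 9.28
ee_pos: [0.5246, -0.102, 0.1466]
eef_rot: [0.387, 0.593, -0.386, 0.591]
ft_force: [-2.7, 1.8, 9.0]
width: 0.0213
9.2833 [ 0.52460352 -0.10201451  0.1465712 ] [-2.69939242  1.84894658  8.9884673 ] [ 0.3514669   0.6872258  -0.00151161] 0.02134426926718444 [ 0.00027139  0.00178983  0.00194779 -0.00148284  0.00105892 -0.00068762
 -0.00101911]
[ 0.52460868 -0.10203449  0.14657346] [-2.83515302  2.07689686  8.66654392]
```

```bash
python3 -m jog '[{"slide":[0.16,-0.06,0],"roll":0},{"slide":[0.16,-0.06,0],"roll":0},{"slide":[0.16,-0.06,0],"roll":0},{"slide":[0.16,-0.06,0],"roll":0}]'
python3 - <<'E'
from h import *
s=r.read_state();print(s["time"],s["ee_pos"],s["ft_force"],s["torque"],s["width"])
z=lambda im,x,y,w,h:cv2.resize(im[y:y+h,x:x+w],(400,600),interpolation=cv2.INTER_CUBIC)
a=r.camera("scene")[:,:,::-1];b=r.camera("side")[:,:,::-1]
cv2.imwrite("pics/c10.png",np.hstack([z(a,120,160,60,90),z(b,230,210,60,90)]))
s=r.read_state();print(s["ee_pos"],s["ft_force"])
E
```

```text
time: 9.72
ee_pos: [0.5247, -0.1021, 0.1465]
eef_rot: [0.388, 0.593, -0.385, 0.591]
ft_force: [-4.5, 2.2, 13.3]
width: 0.0213
9.7167 [ 0.5246526  -0.10208694  0.1465356 ] [-4.45753108  2.16078229 13.32438495] [ 0.31864212  1.34430785 -0.07043718] 0.021277144138777484
[ 0.52464383 -0.10205592  0.14652397] [-4.59901429  3.12292812 14.12278193]
```

View pics/c10.png

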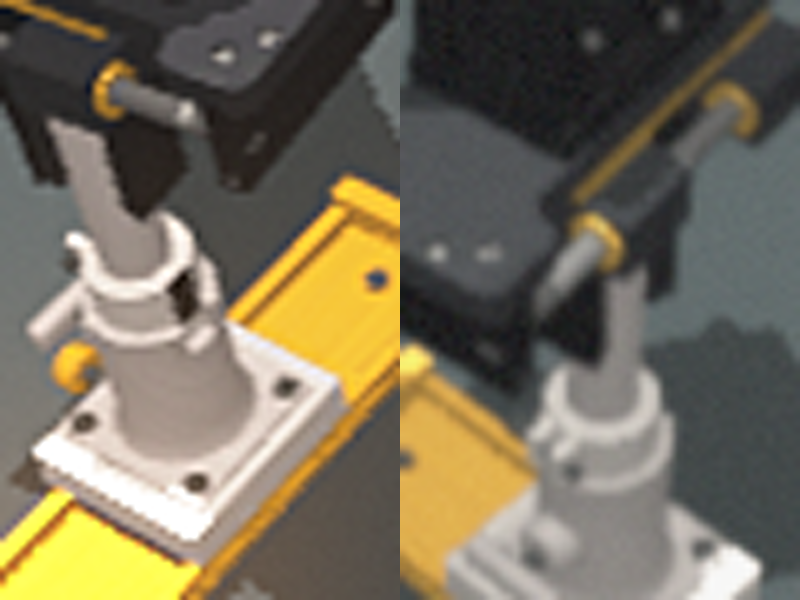

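Both views show the collar flat on the rim, with its dark line over the notch at about (182,297) in the crop. The wrist force is about 14 N downward and small sideways. I'm handing in.

```bash
python3 -c "
from bench import r
print(r.close_job())"
```

```text
the job is handed in; nothing more can be done
None
```

I took the chrome post from the rack, turned it about 24° and pushed it into the bracket bore. The tongue dropped into the notch on the first push. I handed the job in at about 9.8 s, still gripping at 45 N and pressing down.

**Last checks:**
- **Seating:** the tool stopped at 146.5 mm, against about 146.6 mm worked out for fully home; a tongue riding on the rim would have stopped it 9 mm higher. The scene and side pictures show the collar on the rim, with its dark line over the notch.
- **Forces:** the wrist read about 13–14 N from the downward press. About 5 N of sideways force on the bore wall remained, which I could reduce but not remove; it is under the roughly 15 N that would slide the block.
- **Turn angle:** the ear measurements for the post's starting angle disagreed slightly (-0.09 against -0.16 rad). I used about -0.10 rad, and the notch accepted it, which allows about ±0.1 rad either way. I did not measure the final angle separately.
- **Other items:** the overview pictures showed the black post, lug, spur tip and tension rod where they started, judged by eye only.

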